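# Shut the forge gas, then set the air gate

## Task

Bank the forge: with a fingertip against its side, push the red gas lever clockwise (seen from above) all the way round to its stop, square across its pipe; then, in the same way, push the blue air arm round until it points squarely at the yellow mark, with yellow showing on both sides of it. Only push sideways: do not grip or press down on either arm, do not lift the air arm off its seat (it only rests there), and leave the tools, can, mug and steel pieces where they are. Take the hand clear at the end.

Things in the scene. Friction and masses are not known exactly. Their poses are not given: they have to be found in the camera images.
- gas_lever (a joint): angle of the gas lever in rad: 0 = open (in line with the pipe), grows CLOCKWISE seen from above, 1.571 = shut, a rigid stop. Friction 0.30 N m, about 3.5 N of push 85 mm out; stays where it is left. Its left and right long halves, seen looking outward along it, are named gas_lever_c1 and gas_lever_c2 (to tell a push from a grip).
- gas_pivot (a point): point on the upright axis of the gas valve, at the lever's mid height, 70 mm above the bench. Brass body 60 mm across, steel pipe 110 mm long under the lever, 85 mm square dark flange; all fixed, under 62 mm high and within 60 mm of the axis. Its x axis runs along the pipe, roughly away from the robot, the way the open lever points. The valve may stand left or right of the bench's middle.
- gas_lever_end (a point): middle of the free end face of the gas lever: a flat level steel bar, red over its outer 65 mm, reaching 110 mm from the axis, 18 mm wide, 12 mm thick, from 64 to 76 mm above the bench. Its x axis points outward along the lever. From 60 mm outward there is nothing between lever and bench, so a finger can reach down beside it.
- air_arm (a joint): angle of the air arm about its upright axis in rad, growing counter-clockwise seen from above, 0 = along the x axis of air_pivot; stops at -1.4 and 1.4. Friction 0.15 N m, about 1.5 N of push 95 mm out; stays where it is left. It starts 0.4 to 2.4 rad clockwise of the mark. Its left and right long halves are named air_arm_c1 and air_arm_c2.
- air_lift (a joint): height in m by which the air arm is raised off its seat; 0 = seated. The arm sits on its pin by its own weight (0.19 kg) and can be lifted up to 30 mm.
- air_pivot (a point): fixed point on the upright axis of the air gate (grey round casting with a flat dial 132 mm across, top 56 mm above the bench, bolted down), at the arm's mid height, 70 mm above the bench. Its x axis points roughly towards the robot. The gate may stand left or right of the bench's middle, the gas valve on the other side
- air_arm_end (a point): middle of the free end face of the air arm: a flat level bar, blue with a black outer end, reaching 125 mm from the axis, so 59 mm beyond the dial's rim, 14 mm wide, 12 mm thick, from 64 to 76 mm above the bench. Its x axis points outward along the arm. Beyond the rim there is nothing between arm and bench.
- air_mark_mid (a point): middle of the yellow mark on the dial, 60 mm from the axis, 58 mm above the bench; the mark is a thin fixed tab 26 mm wide across the arm's direction, at the dial's rim and folded over it. Its x axis points outward from the axis.
- flux_can: bystander, loose: white upright can with orange bands, 52 mm across, 85 mm tall, near the air gate, 105 mm from its axis on the side the arm never sweeps; origin under it or near its middle
- punch: bystander, loose: dark steel punch standing upright, 32 mm across, 90 mm tall, near the gas valve, 100 mm from its axis beyond the pipe end the lever never sweeps; origin under it or near its middle
- wrench: bystander, loose: steel wrench lying flat on the bench between the two fixtures, a little farther out; origin under it or near its middle
- brush: bystander, loose: brush lying at the far edge of the bench; origin under it or near its middle
- mug: bystander, loose: blue mug, 76 mm across, 85 mm tall, on the robot's right; origin under its middle
- offcut: bystander, loose: dark square steel offcut, 100 x 22 x 22 mm, lying at the far edge; origin under it or near its middle
There are look-alikes about, which are no part of the job. Of the things like the part that bears gas_lever, leave any that is orange, pink or turquoise; of the rest the larger one is meant.

How it is judged:
By the outcome, as a careful person would: the job done as asked, in the order asked, and still so for the second after the job is handed in, with the robot touching nothing.
It also fails if it takes over 67 s, if anything falls off the work surface, if the arm or the gripper's body presses on something with over 40 N, if the wrist force passes 120 N, or if a joint passes its speed limit or range.

## Robot

A 6-joint arm with a two-finger parallel gripper is mounted at the origin on the work surface. World frame = base frame: x ahead of the robot, y to its left, z up, the work surface at z = 0. Lengths are in m, angles in rad, forces in N, time in s.
With the tool pointing down it reaches from about 0.3 to 0.775 m from the base axis. Payload 14.6 kg.
Tool frame: the origin (TCP) lies on the centre line of the jaws, within the pads' length; the fingertips stand 19 mm ahead of it and the grasp point (between the pads) is the TCP; y points along the fingers, x is the direction in which the jaws open and shut, and the axes are right-handed (so a half turn about y gives the same grasp; the last joint's range is limited). The gripper opens to 94 mm and grips with 3 to 60 N. Pads are 16 mm wide; open, the fingers measure 119 mm over their backs; the gripper's body (75 mm by 177 mm) begins 78 mm behind the grasp point.
Start: joints at [1.128, 0.3, 1.521, -0, 1.321, -0.067], TCP at [0.202, 0.512, 0.224] pointing down, gripper open.
Joint ranges: [-3.03, 3.03], [-0.79, 2.21], [0.23, 2.52], [-1.04, 4.18], [0, 3.07], [-2.55, 2.55]. Speed limits (rad/s): [2.22, 2.22, 2.57, 3.14, 3.14, 3.14].

## Interface

Orientations are given as [roll, pitch, yaw] about the fixed x, y, z axes, in that order (R = Rz(yaw) Ry(pitch) Rx(roll)).
In Python, from station import get_obs, cams, workorder gives the robot as it stands.
- The arm moves only by the shell command python3 -m handwheel 'ROWS' [FORCE]. ROWS is JSON, a list of rows, each an object of numbers: "fingers": the opening, from -1 (shut) to 1 (fully open); "x", "y", "z": the shift along the tool's x, y, z in m; "spin": the turn about the tool's y in degrees. In form: [{"fingers": .., "x": .., "y": .., "z": .., "spin": ..}, ...]. A call has exactly 10 rows; each row is the pose to reach, as a shift and turn from the pose commanded when the call began, along the tool's axes at that moment; what a row does not reach only later rows make up. A row lasts 1/10 s, in which the tool goes at most 50 mm and 8.59 degrees, less where a joint would pass 70% of its speed; a pose out of reach is approached as far as the arm can. A call with a gripper value outside its range is refused whole. The fingers move at their own pace and stop on an object; FORCE is the grip in N (left out, the last holds). Time passes only in rows, so rows that repeat a pose let the fingers close, or fill a call up. It gives the time, the measured TCP pose, the force and the opening at its end, in the units of the state.
- get_obs(): the state, without advancing time (a new reading comes with each control period).
- cams.camera(name): name is "scene" or "side" or "wrist"; returns (picture, depth): 420x560x3 uint8, red, green, blue; 420x560 float32, m along the optical axis (not along the pixel's ray), 0 where there is no reading.
- cams.get_calibration(name): a dict with "fx", "fy", "cx", "cy" (pixels), "view" (4x4, takes a point from world to camera coordinates). Camera axes: x right, y down, z forward; pixel columns grow to the right and rows downward; lengths in m; the calibration is good to about 2 mm. A picture is of the moment at which its call begins: read the wrist's pose just before it. get_calibration takes no time and is no camera call; for the wrist camera it gives the pose at the moment of the call.
- workorder.hand_in(): hands the job in, once; it reports no verdict.
The state is a dict: "time_s": time; "qpos": joint angles; "joint_vel": joint speeds; "tau": joint torques, N m; "ee_pos": TCP position; "eef_rot": TCP orientation; "force": force on the tool from outside, world axes, zero at the start; "moment": the same for the moment, N m; "grip_width": finger opening in m.
Only numpy, scipy, OpenCV 4.12 (cv2) and the standard library are available. Lean on these libraries where they do the work, as an engineer would, in place of code of your own. Each camera call takes 0.05 s, during which the arm holds its last target. There are 200 camera calls.

## Working session

There is one attempt and no reset: what is moved stays moved. The work goes in short steps, Python scripts to look and compute and a shell command to move; the robot and the scene stay as the last step left them, time stands still between calls to the robot, and variables do not carry over. Pictures are saved under pics/ and viewed, about 8 in all and at most 12, crops included, and the job is handed in when it is done.

```bash
mkdir -p pics; cat > h.py <<'E'
import numpy as np,cv2
from station import get_obs,cams,workorder
def shot(n,f):
    c=cams.get_calibration(n);p,d=cams.camera(n)
    np.savez('pics/'+f+'.npz',p=p,d=d,view=c['view'],k=[c['fx'],c['fy'],c['cx'],c['cy']])
    cv2.imwrite('pics/'+f+'.png',p[:,:,::-1]);return p,d,c
def load(f): return np.load('pics/'+f+'.npz')
def ray(S,uv,z):
    fx,fy,cx,cy=S['k'];V=np.array(S['view']);R=V[:3,:3];o=-R.T@V[:3,3]
    uv=np.atleast_2d(uv).astype(float);r=np.c_[(uv[:,0]-cx)/fx,(uv[:,1]-cy)/fy,np.ones(len(uv))]@R
    return o+r*((z-o[2])/r[:,2])[:,None]
def pix(S,P):
    fx,fy,cx,cy=S['k'];V=np.array(S['view']);q=V[:3,:3]@np.array(P)+V[:3,3];return fx*q[0]/q[2]+cx,fy*q[1]/q[2]+cy
E
python3 - <<'E'
from h import *
for n in('scene','side'):
    p,d,c=shot(n,n+'0');V=np.array(c['view']);print(n,-V[:3,:3].T@V[:3,3],V[2,:3])
o=get_obs();print(o)
E
```

```text
scene [1.17254834 0.40585645 0.97708118] [-0.5444148  -0.41287207 -0.73017065]
side [-0.130357   -0.9913397   0.76822797] [ 0.46989951  0.69848132 -0.53973911]
{'time_s': 0.1, 'qpos': array([ 1.12840181e+00,  3.00406049e-01,  1.52151515e+00, -2.39425450e-05,
        1.32068222e+00, -6.66020548e-02]), 'joint_vel': array([ 0.00203554, -0.00199122,  0.00016886, -0.00037839,  0.00020148,
       -0.00097413]), 'tau': array([ 2.60922556e-03, -5.32640433e+01, -3.53287733e+01,  7.10062799e-02,
        2.35447695e-02, -5.40810038e-05]), 'ee_pos': array([0.20177416, 0.51142481, 0.22394989]), 'eef_rot': array([-1.57075220e+00,  1.01007645e-03,  1.19500982e+00]), 'force': array([-0.90959465,  0.29928553, -0.25946044]), 'moment': array([0.01749267, 0.01737912, 0.01277688]), 'grip_width': 0.0942101949681488}
```

View pics/scene0.png

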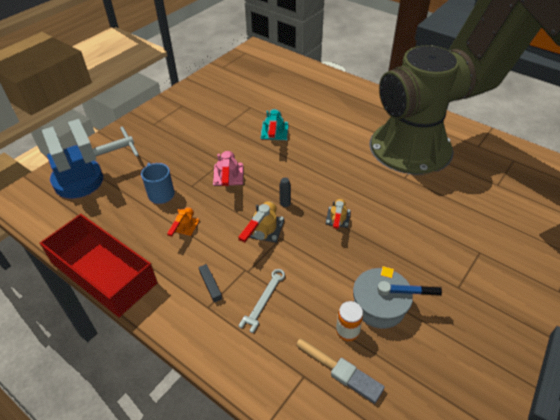

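View pics/side0.png

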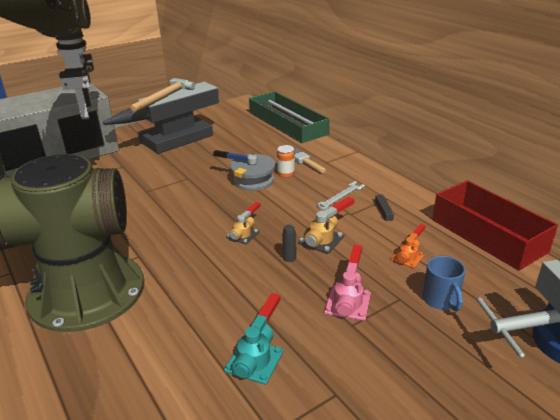

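The red-levered brass valves are at scene (265,222), the larger one beside the punch, and at (338,213), the smaller one. The pink, teal and orange ones are ruled out, so the larger brass valve is meant. The air gate is at (383,297), with its mark at (387,272) and its arm tip at (440,291). I'll measure these and confirm in a crop.

```bash
python3 - <<'E'
from h import *
def blob(p,m,box):
    x0,y0,x1,y1=box;M=np.zeros(m.shape,bool);M[y0:y1,x0:x1]=m[y0:y1,x0:x1];ys,xs=np.nonzero(M);return np.c_[xs,ys]
def ends(P):
    c=P.mean(0);u=np.linalg.svd(P-c,full_matrices=False)[2][0];t=(P-c)@u;return c,u,c+u*t.min(),c+u*t.max()
for n,br,bb in(('scene',(235,195,290,250),(355,260,450,330)),('side',(300,190,360,250),(205,140,290,190))):
    S=load(n+'0');p=S['p'];h=cv2.cvtColor(p,cv2.COLOR_RGB2HSV).astype(int);H,s,v=h[...,0],h[...,1],h[...,2]
    for name,m,b,z in(('red',((H<6)|(H>174))&(s>170)&(v>70),br,.076),('blue',(H>100)&(H<122)&(s>130)&(v>50),bb,.076),('black',(v<45),bb,.076),('yellow',(H>20)&(H<32)&(s>170)&(v>140),bb,.058)):
        uv=blob(p,m,b)
        if len(uv)<5: print(n,name,len(uv));continue
        P=ray(S,uv,z)[:,:2];c,u,a,e=ends(P);print(n,name,len(uv),'pix',uv.mean(0).round(),'c',c.round(4),'ends',a.round(4),e.round(4),'dir',np.degrees(np.arctan2(u[1],u[0])).round(1))
    d=S['d'];
    # depth-derived points at dial top and brass/flange
    ys,xs=np.mgrid[0:420,0:560];fx,fy,cx,cy=S['k'];V=S['view'];Q=np.stack([(xs-cx)/fx*d,(ys-cy)/fy*d,d],-1)
    W=(Q-V[:3,3])@V[:3,:3];x0,y0,x1,y1=bb;w=W[y0:y1,x0:x1].reshape(-1,3)
    g=w[(abs(w[:,2]-.056)<.004)];(cc,_,_)=cv2.fitEllipse(cv2.convexHull(g[:,:2].astype(np.float32)*1000));print(n,'dial',len(g),cc,_)
a=cv2.resize(cv2.imread('pics/scene0.png')[180:340,220:460],None,fx=3.3,fy=3.3,interpolation=cv2.INTER_CUBIC);cv2.imwrite('pics/crop1.png',a)
E
```

```text
scene red 193 pix [248. 231.] c [ 0.6167 -0.1381] ends [ 0.5827 -0.1447] [ 0.6498 -0.1318] dir 10.9
scene blue 212 pix [405. 289.] c [0.538  0.2478] ends [0.5565 0.2216] [0.5176 0.2767] dir 125.2
scene black 132 pix [431. 291.] c [0.5077 0.2948] ends [0.5204 0.2759] [0.4962 0.3119] dir 123.9
scene yellow 99 pix [387. 272.] c [0.5084 0.1882] ends [0.498  0.1788] [0.5198 0.1984] dir 42.0
scene dial 1926 (573.941650390625, 207.5305633544922) 91.02237701416016
side red 207 pix [346. 211.] c [ 0.5944 -0.1732] ends [ 0.6286 -0.12  ] [ 0.5092 -0.3056] dir -122.8
side blue 83 pix [237. 157.] c [0.5292 0.2399] ends [0.5122 0.2722] [0.5457 0.2084] dir -62.4
side black 56 pix [220. 154.] c [0.4975 0.2874] ends [0.4895 0.3092] [0.5058 0.2651] dir -69.7
side yellow 26 pix [240. 170.] c [0.5089 0.1898] ends [0.4975 0.1932] [0.5221 0.1859] dir -16.5
side dial 646 (577.720947265625, 198.57215881347656) 77.5806655883789
```

View pics/crop1.png

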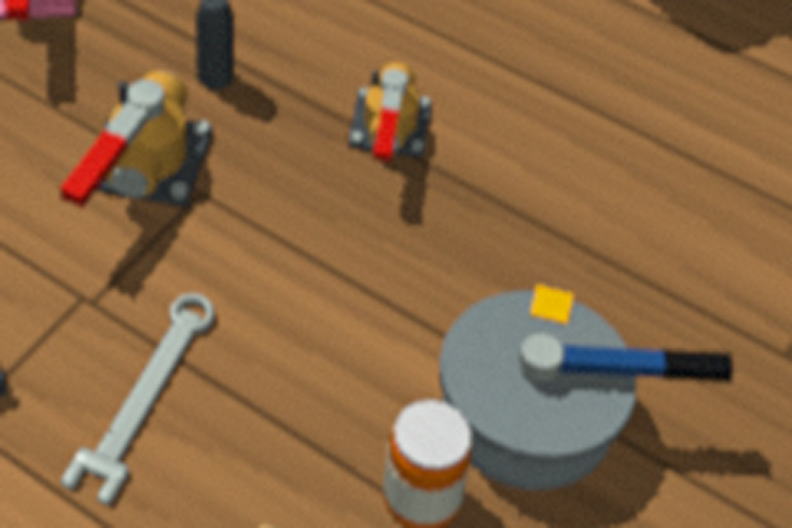

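The crop shows the large brass valve with its lever running from the hub at crop (147,93) to the tip at (75,190). The dial has its yellow mark at (553,303) and its arm tip at (730,367). Next I'll move above the air gate to look from close by.

```bash
python3 -m handwheel '[{"fingers":-1,"x":-0.02,"y":-0.007,"z":-0.034,"spin":6},{"fingers":-1,"x":-0.04,"y":-0.014,"z":-0.069,"spin":13},{"fingers":-1,"x":-0.06,"y":-0.02,"z":-0.104,"spin":20},{"fingers":-1,"x":-0.08,"y":-0.027,"z":-0.138,"spin":27},{"fingers":-1,"x":-0.1,"y":-0.034,"z":-0.173,"spin":34},{"fingers":-1,"x":-0.12,"y":-0.04,"z":-0.207,"spin":41},{"fingers":-1,"x":-0.14,"y":-0.047,"z":-0.242,"spin":48},{"fingers":-1,"x":-0.16,"y":-0.054,"z":-0.276,"spin":54},{"fingers":-1,"x":-0.18,"y":-0.06,"z":-0.31,"spin":58},{"fingers":-1,"x":-0.198,"y":-0.06,"z":-0.345,"spin":58}]' 10
python3 - <<'E'
from h import *
p,d,c=shot('wrist','w1');V=np.array(c['view']);print(-V[:3,:3].T@V[:3,3],V[2,:3]);S=load('w1')
for P in((.566,.208,.076),(.508,.188,.058),(.542,-.153,.076),(.65,-.132,.076)):print(P,pix(S,P))
o=get_obs();print(o['ee_pos'],o['eef_rot'],o['grip_width'],o['time_s'])
E
```

```text
time_s: 1.1
ee_pos: [0.451, 0.1993, 0.2852]
eef_rot: [-1.571, -0.001, 0.18]
force: [0.6, 0.2, 0.5]
grip_width: 0.0177
[0.43816775 0.26588475 0.44513336] [ 0.04305867 -0.23057806 -0.97210067]
(0.566, 0.208, 0.076) (np.float64(373.92107362974264), np.float64(203.5882710567572))
(0.508, 0.188, 0.058) (np.float64(319.43116471363516), np.float64(207.86319067409332))
(0.542, -0.153, 0.076) (np.float64(293.66405228847293), np.float64(445.8441040550903))
(0.65, -0.132, 0.076) (np.float64(371.41799163096505), np.float64(445.0894622433104))
[0.45357448 0.19606209 0.2844311 ] [-1.57200723e+00 -6.09698820e-04  1.79581666e-01] 0.014102231296396223 1.15
```

View pics/w1.png

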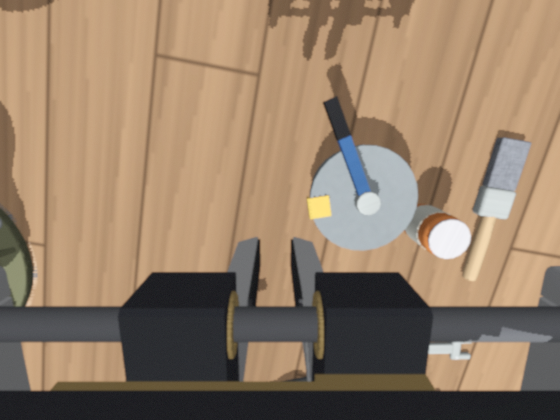

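The wrist view shows the gate clearly: hub at (368,203), mark at (319,207), arm tip at (331,103). I'll measure the gate here.

```bash
cat > gate.py <<'E'
from h import *
def gate(f,box):
    S=load(f);p=S['p'];h=cv2.cvtColor(p,cv2.COLOR_RGB2HSV).astype(int);H,s,v=h[...,0],h[...,1],h[...,2]
    x0,y0,x1,y1=box;B=np.zeros(H.shape,bool);B[y0:y1,x0:x1]=1
    def pts(m,z):
        n,L,st,_=cv2.connectedComponentsWithStats((m&B).astype(np.uint8));k=1+st[1:,4].argmax()
        ys,xs=np.nonzero(L==k);return ray(S,np.c_[xs,ys],z)[:,:2]
    Y=pts((H>18)&(H<32)&(s>150)&(v>140),.058);A=pts((H>98)&(H<125)&(s>130)&(v>50),.076)
    K=pts((v<40)&(s<160),.076)
    d=S['d'];ys,xs=np.mgrid[0:420,0:560];fx,fy,cx,cy=S['k'];V=S['view']
    W=(np.stack([(xs-cx)/fx*d,(ys-cy)/fy*d,d],-1)-V[:3,3])@V[:3,:3]
    m=B&(abs(W[...,2]-.056)<.006)&(s<70)
    n,L,st,_=cv2.connectedComponentsWithStats(m.astype(np.uint8));k=1+st[1:,4].argmax()
    yy,xx=np.nonzero(L==k);g=ray(S,np.c_[xx,yy],.056)[:,:2];(c,r)=cv2.minEnclosingCircle(g.astype(np.float32))
    print('dial c',np.round(c,4),'r',round(r,4))
    print('yellow c',Y.mean(0).round(4),'dir from dial',np.degrees(np.arctan2(*(Y.mean(0)-c)[::-1])),np.linalg.norm(Y.mean(0)-c))
    P=A
    u=np.linalg.svd(P-P.mean(0),full_matrices=False)[2][0];q=P.mean(0);u=u*np.sign(u@(q-c));t=(P-q)@u
    print('blue c',q.round(4),'axis dir',np.degrees(np.arctan2(u[1],u[0])),'from dial',np.degrees(np.arctan2(*(q-c)[::-1])),'perp off of dial c',(u[0]*(c-q)[1]-u[1]*(c-q)[0]).round(4),'ends',(t.min()).round(4),t.max().round(4),'r',((q-c)@u).round(4))
    print('black c',K.mean(0).round(4),len(K),'r',np.linalg.norm(K.mean(0)-c),'dir',np.degrees(np.arctan2(*(K.mean(0)-c)[::-1])))
E
python3 - <<'E'
from gate import *
gate('w1',(300,90,430,255))
S=load('scene0')
print('hub scene',ray(S,[[384.2,286.7]],.08), 'gas hub',ray(S,[[264.5,208.2]],.08))
print('hub wrist',ray(load('w1'),[[368,203]],.08))
E
```

```text
Traceback (most recent call last):
  File "gate.py", line 8, in gate
    Y=pts((H>18)&(H<32)&(s>150)&(v>140),.058);A=pts((H>98)&(H<125)&(s>130)&(v>50),.076)
  File "gate.py", line 6, in pts
    n,L,st,_=cv2.connectedComponentsWithStats((m&B).astype(np.uint8));k=1+st[1:,4].argmax()
                                                                          ~~~~~~~~~~~~~~~^^
ValueError: attempt to get argmax of an empty sequence
```

```bash
python3 - <<'E'
from h import *
p=load('w1')['p'];h=cv2.cvtColor(p,cv2.COLOR_RGB2HSV)
for x,y in((319,207),(355,170),(340,125)):print(p[y,x],h[y,x])
E
sed -i 's/(H>18)&(H<32)&(s>150)/(H>14)\&(H<32)\&(s>140)/' gate.py
python3 - <<'E'
from gate import *
S=load('scene0')
print('hub scene',ray(S,[[384.2,286.7]],.08), 'gas hub',ray(S,[[264.5,208.2]],.08))
print('hub wrist',ray(load('w1'),[[368,203]],.08))
gate('w1',(300,90,430,255))
E
```

```text
[255 228 132] [ 23 123 255]
[ 80 125 181] [107 142 181]
[51 51 54] [120  14  54]
hub scene [[0.56312857 0.20878898 0.08      ]] gas hub [[ 0.53693241 -0.14969628  0.08      ]]
hub wrist [[0.55774454 0.20807462 0.08      ]]Traceback (most recent call last):
  File "<stdin>", line 5, in <module>
  File "gate.py", line 8, in gate
    Y=pts((H>14)&(H<32)&(s>140)&(v>140),.058);A=pts((H>98)&(H<125)&(s>130)&(v>50),.076)
  File "gate.py", line 6, in pts
    n,L,st,_=cv2.connectedComponentsWithStats((m&B).astype(np.uint8));k=1+st[1:,4].argmax()
                                                                          ~~~~~~~~~~~~~~~^^
ValueError: attempt to get argmax of an empty sequence
```

```bash
sed -i 's/(H>14)&(H<32)&(s>140)&(v>140)/(H>18)\&(H<32)\&(s>90)\&(v>190)/; s/(s>130)&(v>50),.076/(s>110)\&(v>50),.076/; s/(v<40)&(s<160)/(v<75)\&(s<60)/' gate.py
python3 - <<'E'
from gate import *
gate('w1',(300,90,430,255))
E
```

```text
dial c [0.5591 0.2078] r 0.0662
yellow c [0.5062 0.1891] dir from dial -160.5456182262539 0.05617345417736968
blue c [0.5321 0.2476] axis dir 123.32705386507564 from dial 124.15091755111264 perp off of dial c -0.0007 ends -0.0347 0.0328 r 0.0481
black c [0.5021 0.2935] 557 r 0.10294804612633673 dir 123.6358925913648
```

```bash
python3 -m handwheel '[{"fingers":-1,"x":0.004,"y":0,"z":-0.048,"spin":0},{"fingers":-1,"x":0.009,"y":0,"z":-0.096,"spin":0},{"fingers":-1,"x":0.013,"y":0,"z":-0.145,"spin":0},{"fingers":-1,"x":0.018,"y":0,"z":-0.193,"spin":0},{"fingers":-1,"x":0.022,"y":0,"z":-0.241,"spin":0},{"fingers":-1,"x":0.027,"y":0,"z":-0.29,"spin":0},{"fingers":-1,"x":0.031,"y":0,"z":-0.338,"spin":0},{"fingers":-1,"x":0.035,"y":0,"z":-0.38,"spin":0},{"fingers":-1,"x":0.037,"y":0,"z":-0.403,"spin":0},{"fingers":-1,"x":0.037,"y":0,"z":-0.403,"spin":0}]'
python3 - <<'E'
from h import *
cams.camera('side');cams.camera('side')
p,d,c=shot('wrist','w2');o=get_obs();print(o['ee_pos'],o['eef_rot'],o['grip_width'],o['time_s'])
E
```

```text
time_s: 2.15
ee_pos: [0.5597, -0.1912, 0.2832]
eef_rot: [-1.57, 0.002, 0.18]
force: [-0.6, 0.6, 0.5]
grip_width: 0.0003
[ 0.55955829 -0.18789226  0.2842374 ] [-1.57033897e+00  4.27183291e-04  1.83171785e-01] 0.0007645525232827942 2.3
```

View pics/w2.png

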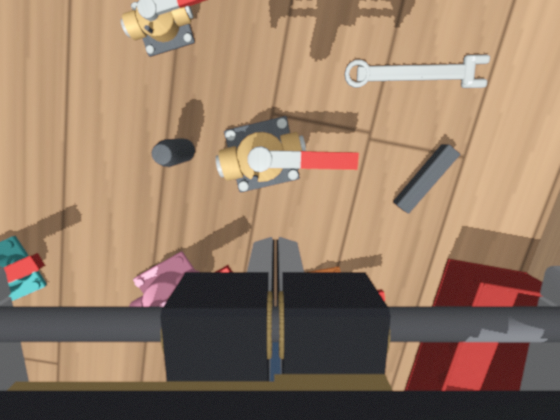

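The lever is open, with its hub at (260,159) and its tip at (358,160). The pink and orange valves lie on the side it will sweep towards, so I'll check clearances as well.

```bash
python3 - <<'E'
from h import *
S=load('w2');p=S['p'];h=cv2.cvtColor(p,cv2.COLOR_RGB2HSV).astype(int);H,s,v=h[...,0],h[...,1],h[...,2]
m=((H<8)|(H>172))&(s>140);M=np.zeros_like(m);M[140:180,290:370]=m[140:180,290:370]
ys,xs=np.nonzero(M);P=ray(S,np.c_[xs,ys],.076)[:,:2];(c,wh,a)=cv2.minAreaRect((P*1000).astype(np.float32));print('red',c,wh,a)
q=P.mean(0);u=np.linalg.svd(P-q,full_matrices=False)[2][0];u*=np.sign(u[0]);t=(P-q)@u;e=q+u*t.max();print('dir',np.degrees(np.arctan2(u[1],u[0])),'end',e,'pivot',e-.11*u,'hub',ray(S,[[260,159]],.08))
T=load('scene0')
for n,uv,z in(('orange base',(183,225),.01),('orange tip',(172,232),.05),('pink base',(228,180),.01),('pink tip',(224,178),.06),('mug',(157,180),.05),('punch',(285,190),.045)):print(n,ray(T,[uv],z)[0].round(3))
E
```

```text
red (612.120849609375, -139.88755798339844) (62.20659637451172, 17.7928466796875) 10.499125480651855
dir 9.721064556722162 end [ 0.6428295  -0.13451118] pivot [ 0.53440894 -0.15308487] hub [[ 0.53528983 -0.15263191  0.08      ]]
orange base [ 0.664 -0.327  0.01 ]
orange tip [ 0.718 -0.302  0.05 ]
pink base [ 0.464 -0.347  0.01 ]
pink tip [ 0.501 -0.322  0.06 ]
mug [ 0.611 -0.473  0.05 ]
punch [ 0.426 -0.169  0.045]
```

```bash
python3 -m handwheel '[{"fingers":-1,"x":0.03,"y":0,"z":0.03,"spin":0},{"fingers":-1,"x":0.06,"y":0,"z":0.06,"spin":0},{"fingers":-1,"x":0.073,"y":0.01,"z":0.072,"spin":0},{"fingers":-1,"x":0.073,"y":0.05,"z":0.072,"spin":0},{"fingers":-1,"x":0.073,"y":0.09,"z":0.072,"spin":0},{"fingers":-1,"x":0.073,"y":0.13,"z":0.072,"spin":0},{"fingers":-1,"x":0.073,"y":0.165,"z":0.072,"spin":0},{"fingers":-1,"x":0.073,"y":0.195,"z":0.072,"spin":0},{"fingers":-1,"x":0.073,"y":0.212,"z":0.072,"spin":0},{"fingers":-1,"x":0.073,"y":0.212,"z":0.072,"spin":0}]'
python3 - <<'E'
from h import *
piv=np.array([.537,-.152]);y0=np.radians(10.47);X=np.array([np.cos(y0),np.sin(y0)]);Z=np.array([-X[1],X[0]])
P0=np.array([.5597,-.1889])+.073*X+.072*Z
for k in range(21):
    a=np.radians(10-4.5*k);u=np.array([np.cos(a),np.sin(a)]);n=np.array([-u[1],u[0]]);D=piv+.088*u+.017*n-P0
    print(k,4.5*k,(D@X).round(3),(D@Z).round(3))
o=get_obs();print(o['ee_pos'],o['force'])
shot('scene','s3');shot('side','d3')
E
python3 - <<'E'
import cv2,numpy as np
a=cv2.imread('pics/s3.png')[170:290,190:350];b=cv2.imread('pics/d3.png')[160:280,260:420]
cv2.imwrite('pics/c3.png',np.hstack([cv2.resize(i,None,fx=2.5,fy=2.5) for i in(a,b)]))
E
```

```text
time_s: 3.3
ee_pos: [0.6168, -0.1037, 0.0698]
eef_rot: [-1.569, 0.004, 0.184]
force: [-0.2, 0.1, 0.6]
grip_width: 0.0002
0 0.0 -0.0 -0.015
1 4.5 0.001 -0.022
2 9.0 0.001 -0.029
3 13.5 0.001 -0.036
4 18.0 0.0 -0.043
5 22.5 -0.001 -0.05
6 27.0 -0.003 -0.057
7 31.5 -0.005 -0.064
8 36.0 -0.008 -0.07
9 40.5 -0.011 -0.076
10 45.0 -0.015 -0.082
11 49.5 -0.019 -0.088
12 54.0 -0.024 -0.093
13 58.5 -0.029 -0.098
14 63.0 -0.034 -0.103
15 67.5 -0.04 -0.107
16 72.0 -0.046 -0.11
17 76.5 -0.052 -0.113
18 81.0 -0.059 -0.116
19 85.5 -0.065 -0.118
20 90.0 -0.072 -0.12
[ 0.61680117 -0.10373405  0.0698028 ] [-0.15178832  0.1161288   0.55855123]
```

View pics/c3.png

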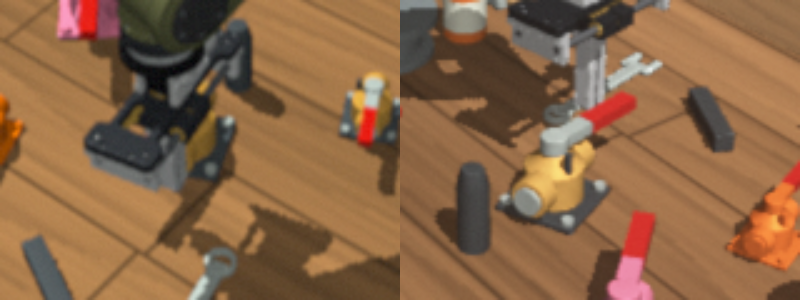

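In the side half of the picture, the shut fingers stand down beside the lever's left flank at (590,95), clear of it. I'll push the first half now.

```bash
python3 -m handwheel '[{"fingers":-1,"x":0,"y":0,"z":-0.012,"spin":0},{"fingers":-1,"x":0.001,"y":0,"z":-0.022,"spin":4.5},{"fingers":-1,"x":0.001,"y":0,"z":-0.029,"spin":9},{"fingers":-1,"x":0.001,"y":0,"z":-0.036,"spin":13.5},{"fingers":-1,"x":0,"y":0,"z":-0.043,"spin":18},{"fingers":-1,"x":-0.001,"y":0,"z":-0.05,"spin":22.5},{"fingers":-1,"x":-0.003,"y":0,"z":-0.057,"spin":27},{"fingers":-1,"x":-0.005,"y":0,"z":-0.064,"spin":31.5},{"fingers":-1,"x":-0.008,"y":0,"z":-0.07,"spin":36},{"fingers":-1,"x":-0.011,"y":0,"z":-0.076,"spin":40.5}]'
python3 - <<'E'
from h import *
piv=np.array([.537,-.152]);y0=np.radians(10.47);X=np.array([np.cos(y0),np.sin(y0)]);Z=np.array([-X[1],X[0]])
P0=np.array([.5597,-.1889])+.073*X+.072*Z-.011*X-.076*Z
y0-=np.radians(40.5);X=np.array([np.cos(y0),np.sin(y0)]);Z=np.array([-X[1],X[0]])
for b in list(np.arange(45,95,5)):
    a=np.radians(10-b);u=np.array([np.cos(a),np.sin(a)]);n=np.array([-u[1],u[0]]);D=piv+.088*u+.017*n-P0
    print(b,b-40.5,(D@X).round(3),(D@Z).round(3))
o=get_obs();print(P0,o['ee_pos'],o['force'],o['eef_rot'])
E
```

```text
time_s: 4.4
ee_pos: [0.6225, -0.1823, 0.0741]
eef_rot: [-1.569, -0.003, -0.527]
force: [4.0, 1.7, -0.3]
grip_width: 0.0006
45 4.5 0.001 -0.007
50 9.5 0.002 -0.015
55 14.5 0.002 -0.023
60 19.5 0.001 -0.031
65 24.5 -0.001 -0.038
70 29.5 -0.003 -0.046
75 34.5 -0.006 -0.053
80 39.5 -0.01 -0.06
85 44.5 -0.014 -0.067
90 49.5 -0.018 -0.073
[ 0.62139459 -0.18156672] [ 0.62248818 -0.18232788  0.07414447] [ 4.04166866  1.71854837 -0.33983977] [-1.56949341 -0.00349938 -0.52737914]
```

```bash
python3 -m handwheel '[{"fingers":-1,"x":0.001,"y":0,"z":-0.007,"spin":4.5},{"fingers":-1,"x":0.002,"y":0,"z":-0.015,"spin":9.5},{"fingers":-1,"x":0.002,"y":0,"z":-0.023,"spin":14.5},{"fingers":-1,"x":0.001,"y":0,"z":-0.031,"spin":19.5},{"fingers":-1,"x":-0.001,"y":0,"z":-0.038,"spin":24.5},{"fingers":-1,"x":-0.003,"y":0,"z":-0.046,"spin":29.5},{"fingers":-1,"x":-0.006,"y":0,"z":-0.053,"spin":34.5},{"fingers":-1,"x":-0.008,"y":0,"z":-0.057,"spin":37},{"fingers":-1,"x":-0.01,"y":0,"z":-0.06,"spin":39.5},{"fingers":-1,"x":-0.012,"y":0,"z":-0.063,"spin":42}]'
python3 - <<'E'
from h import *
y0=np.radians(10.47-40.5);X=np.array([np.cos(y0),np.sin(y0)]);Z=np.array([-X[1],X[0]])
P0=np.array([.62139,-.18157])-.012*X-.063*Z;piv=np.array([.537,-.152]);print(P0)
y0-=np.radians(42);X=np.array([np.cos(y0),np.sin(y0)]);Z=np.array([-X[1],X[0]])
for b in range(83,98,1):
    a=np.radians(10-b);u=np.array([np.cos(a),np.sin(a)]);n=np.array([-u[1],u[0]]);D=piv+.088*u+.017*n-P0
    print(b,b-82.5,(D@X).round(4),(D@Z).round(4))
E
```

```text
time_s: 5.4
ee_pos: [0.5864, -0.2292, 0.075]
eef_rot: [-1.553, -0.007, -1.258]
force: [67.8, 14.9, -27.4]
grip_width: 0.0007
[ 0.57947228 -0.23010766]
83 0.5 0.0009 -0.0008
84 1.5 0.0011 -0.0023
85 2.5 0.0014 -0.0039
86 3.5 0.0016 -0.0054
87 4.5 0.0017 -0.007
88 5.5 0.0019 -0.0085
89 6.5 0.002 -0.0101
90 7.5 0.0021 -0.0117
91 8.5 0.0022 -0.0132
92 9.5 0.0022 -0.0148
93 10.5 0.0022 -0.0164
94 11.5 0.0022 -0.0179
95 12.5 0.0022 -0.0195
96 13.5 0.0021 -0.021
97 14.5 0.002 -0.0226
```

The force reached 70 N sooner than expected, so I'll back off and look.

```bash
python3 -m handwheel '[{"fingers":-1,"x":0,"y":0,"z":0.008,"spin":0},{"fingers":-1,"x":0,"y":0,"z":0.02,"spin":0},{"fingers":-1,"x":0,"y":0,"z":0.03,"spin":0},{"fingers":-1,"x":0,"y":-0.03,"z":0.03,"spin":0},{"fingers":-1,"x":0,"y":-0.07,"z":0.03,"spin":0},{"fingers":-1,"x":0,"y":-0.11,"z":0.03,"spin":0},{"fingers":-1,"x":0,"y":-0.15,"z":0.03,"spin":0},{"fingers":-1,"x":0,"y":-0.19,"z":0.03,"spin":0},{"fingers":-1,"x":0,"y":-0.2,"z":0.03,"spin":0},{"fingers":-1,"x":0,"y":-0.2,"z":0.03,"spin":0}]'
python3 - <<'E'
from h import *
cams.camera('side')
p,d,c=shot('wrist','w4');shot('side','d4');S=load('w4');print(pix(S,(.537,-.152,.08)),pix(S,(.556,-.26,.076)));print(get_obs()['force'])
a=cv2.imread('pics/w4.png');b=cv2.imread('pics/d4.png')[160:280,260:420]
cv2.imwrite('pics/c4.png',np.hstack([cv2.resize(a,(400,300)),cv2.resize(b,(400,300))]))
E
```

```text
time_s: 6.4
ee_pos: [0.6084, -0.2212, 0.2746]
eef_rot: [-1.568, -0.003, -1.257]
force: [0.5, -0.2, -0.7]
grip_width: 0.0006
(np.float64(197.9641182128439), np.float64(235.4407428952718)) (np.float64(293.16377672276894), np.float64(247.0023864555464))
[ 0.17661061 -0.13437743 -0.32169791]
```

View pics/c4.png

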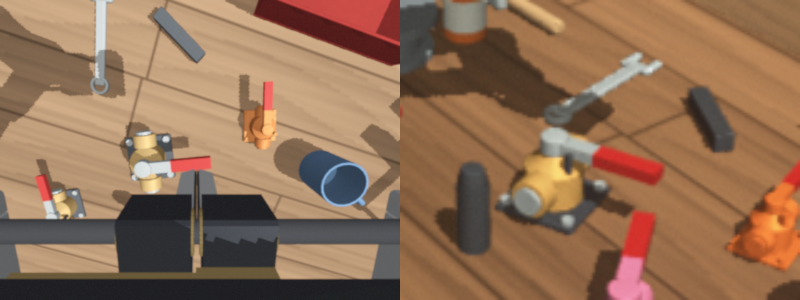

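The lever has turned most of the way, with its hub at (145,170) and tip at (210,162) in the left half. Nothing else is in the way. I'll measure its angle.

```bash
cat > gas.py <<'E'
from h import *
def gas(f,box,z=.076):
    S=load(f);p=S['p'];h=cv2.cvtColor(p,cv2.COLOR_RGB2HSV).astype(int);H,s,v=h[...,0],h[...,1],h[...,2]
    m=((H<8)|(H>172))&(s>140);x0,y0,x1,y1=box;M=np.zeros(m.shape,np.uint8);M[y0:y1,x0:x1]=m[y0:y1,x0:x1]
    ys,xs=np.nonzero(M);P=ray(S,np.c_[xs,ys],z)[:,:2]
    q=P.mean(0);u=np.linalg.svd(P-q,full_matrices=False)[2][0];u*=np.sign(u@(q-[.537,-.152]));t=(P-q)@u;e=q+u*t.max()
    print(f,len(P),'dir',np.degrees(np.arctan2(u[1],u[0])).round(1),'end',e.round(4),'pivot',(e-.11*u).round(4),'dir via hub est',np.degrees(np.arctan2(*(q-[.537,-.152])[::-1])).round(1))
E
python3 - <<'E'
from gas import *
gas('w4',(240,210,300,245))
gas('d4',(330,210,372,236))
# pipe/brass axis in w4 from brass colour
S=load('w4');p=S['p'];h=cv2.cvtColor(p,cv2.COLOR_RGB2HSV);print(h[190,205],h[260,207],h[185,180],h[230,220])
cv2.imwrite('pics/c5.png',cv2.resize(cv2.imread('pics/w4.png')[165:285,150:310],None,fx=5,fy=5,interpolation=cv2.INTER_CUBIC))
E
```

```text
w4 946 dir -66.1 end [ 0.5798 -0.2534] pivot [ 0.5353 -0.1528] dir via hub est -67.5
d4 266 dir -71.1 end [ 0.5731 -0.265 ] pivot [ 0.5375 -0.1609] dir via hub est -72.8
[ 20  99 223] [ 20 100 239] [ 14 102 105] [ 86   8 226]
```

View pics/c5.png

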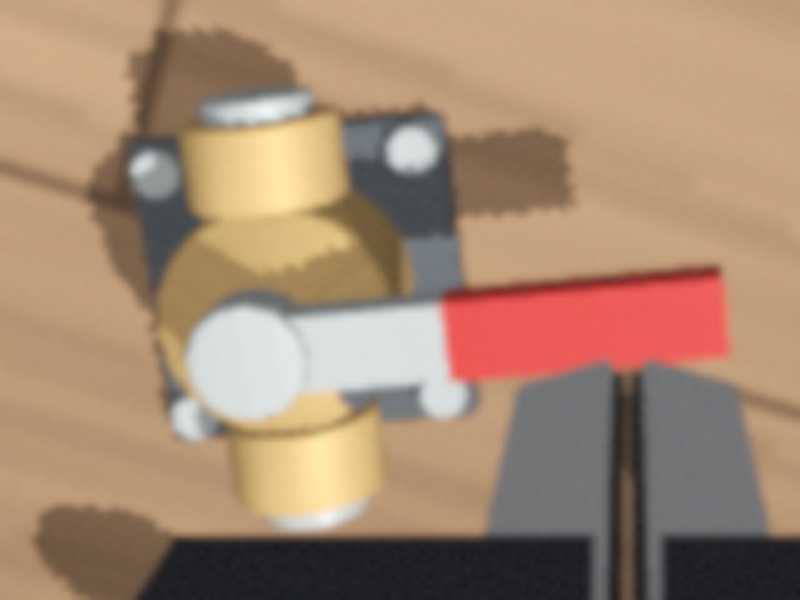

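The crop shows the pipe running from (258,105) to (318,515) and the lever square across it, so the 70 N was the stop. The lever was not quite in line with the pipe at the start. I'll check by computing the pipe direction.

```bash
python3 - <<'E'
from h import *
S=load('w4')
for z in(.03,.04,.05):
    a,b=ray(S,[[150+258/5,165+105/5],[150+318/5,165+515/5]],z)[:,:2];d=a-b;print(z,a,b,np.degrees(np.arctan2(d[1],d[0])),np.linalg.norm(d))
# flange side edges: bolts (155,175)-(412,150), (195,418)-(445,395) ; (155,175)-(195,418),(412,150)-(445,395)
B=np.array([[155,175],[412,150],[445,395],[195,418]])/5+[150,165];Q=ray(S,B,.01)[:,:2]
for i in range(4):
    d=Q[i]-Q[i-1];print('bolt edge',np.degrees(np.arctan2(d[1],d[0])),np.linalg.norm(d))
print(Q.mean(0))
# lever from crop: red outer corners
L=ray(S,np.array([[443,296],[718,270],[728,355],[455,380]])/5+[150,165],.076)[:,:2];print(L,[np.degrees(np.arctan2(*(L[j]-L[i])[::-1])) for i,j in((0,1),(3,2))])
print(np.degrees(np.arctan2(*((L[1]+L[2])/2-ray(S,[[150+247/5,165+357/5]],.078)[0,:2])[::-1])))
E
```

```text
0.03 [ 0.5819755  -0.13288912] [ 0.4803564  -0.17657417] 23.262387195162592 0.11061114643267661
0.04 [ 0.58421077 -0.13456104] [ 0.48511747 -0.17716026] 23.262387195162617 0.10786183376433828
0.05 [ 0.58644603 -0.13623296] [ 0.48987854 -0.17774636] 23.2623871951626 0.10511252109600004
bolt edge 23.349534078828942 0.06850450564558236
bolt edge -66.35656402853141 0.06871057862108707
bolt edge -156.17836006659724 0.06862903168497807
bolt edge 113.53997320002374 0.06927554052289775
[ 0.53327586 -0.15360428]
[[ 0.56277617 -0.19204421]
 [ 0.58795919 -0.24966427]
 [ 0.56952388 -0.25836267]
 [ 0.54431803 -0.20040153]] [np.float64(-66.39212068683955), np.float64(-66.49699164606034)]
-66.7675151710872
```

The pipe runs at 23.4° and the lever at -66.5°, so they are square and the lever is at its stop. Now I'll transfer to the air arm.

```bash
python3 -m handwheel '[{"fingers":-1,"x":-0.045,"y":0,"z":0.008,"spin":0},{"fingers":-1,"x":-0.09,"y":0,"z":0.016,"spin":-2},{"fingers":-1,"x":-0.135,"y":0,"z":0.024,"spin":-4},{"fingers":-1,"x":-0.18,"y":0,"z":0.032,"spin":-6},{"fingers":-1,"x":-0.225,"y":0,"z":0.04,"spin":-8},{"fingers":-1,"x":-0.27,"y":0,"z":0.048,"spin":-10},{"fingers":-1,"x":-0.315,"y":0,"z":0.056,"spin":-12},{"fingers":-1,"x":-0.36,"y":0,"z":0.064,"spin":-14},{"fingers":-1,"x":-0.405,"y":0,"z":0.072,"spin":-15.5},{"fingers":-1,"x":-0.45,"y":0,"z":0.08,"spin":-15.5}]'
python3 - <<'E'
from h import *
def ax(d): y=np.radians(d);return np.array([np.cos(y),np.sin(y)]),np.array([-np.sin(y),np.cos(y)])
X,Z=ax(-72.03);P=np.array([.6080,-.2209])-.45*X+.08*Z;print('cmd',P,get_obs()['ee_pos'],get_obs()['eef_rot'])
X,Z=ax(-87.53+31.06-1e-9) if 0 else ax(-56.53)
D=np.array([.5317,.3074])-P;print('delta',D@X,D@Z)
P0=np.array([.5317,.3074]);piv=np.array([.559,.208])
for b in range(0,60,4):
    u,n=ax(123.5+b);D=piv+.098*u-.015*n-P0;print(b,(D@X).round(4),(D@Z).round(4))
E
```

```text
time_s: 7.55
ee_pos: [0.5444, 0.2337, 0.2709]
eef_rot: [-1.573, 0.001, -0.986]
force: [-0.4, 0.5, 0.2]
grip_width: 0.0006
cmd [0.54526391 0.2318297 ] [0.54442995 0.23365926 0.27087778] [-1.57313773e+00  5.08792096e-04 -9.85657070e-01]
delta -0.07051933280708206 0.03036236699244768
0 -0.0 -0.0171
4 -0.0008 -0.024
8 -0.0012 -0.0309
12 -0.001 -0.0378
16 -0.0004 -0.0447
20 0.0008 -0.0515
24 0.0024 -0.0583
28 0.0044 -0.0649
32 0.0069 -0.0713
36 0.0099 -0.0776
40 0.0133 -0.0836
44 0.0171 -0.0894
48 0.0213 -0.0949
52 0.0259 -0.1001
56 0.0308 -0.1049
```

```bash
python3 -m handwheel '[{"fingers":-1,"x":-0.035,"y":0,"z":0.015,"spin":0},{"fingers":-1,"x":-0.07,"y":0,"z":0.03,"spin":0},{"fingers":-1,"x":-0.07,"y":0.01,"z":0.03,"spin":0},{"fingers":-1,"x":-0.07,"y":0.05,"z":0.03,"spin":0},{"fingers":-1,"x":-0.07,"y":0.09,"z":0.03,"spin":0},{"fingers":-1,"x":-0.07,"y":0.13,"z":0.03,"spin":0},{"fingers":-1,"x":-0.07,"y":0.165,"z":0.03,"spin":0},{"fingers":-1,"x":-0.07,"y":0.19,"z":0.03,"spin":0},{"fingers":-1,"x":-0.07,"y":0.2,"z":0.03,"spin":0},{"fingers":-1,"x":-0.07,"y":0.2,"z":0.03,"spin":0}]'
python3 - <<'E'
from h import *
shot('scene','s6');shot('wrist','w6');o=get_obs();print(o['ee_pos'],o['eef_rot'],o['force'])
a=cv2.imread('pics/s6.png')[230:350,330:490];b=cv2.imread('pics/w6.png')
cv2.imwrite('pics/c6.png',np.hstack([cv2.resize(i,(400,300)) for i in(a,b)]))
E
```

```text
time_s: 8.55
ee_pos: [0.5311, 0.3061, 0.0707]
eef_rot: [-1.574, 0.0, -0.987]
force: [-0.1, -0.3, 0.1]
grip_width: 0.0003
[0.53216512 0.30687175 0.07331639] [-1.56986757e+00 -1.46663609e-04 -9.86893011e-01] [0.18848019 0.49591141 0.45078864]
```

View pics/c6.png

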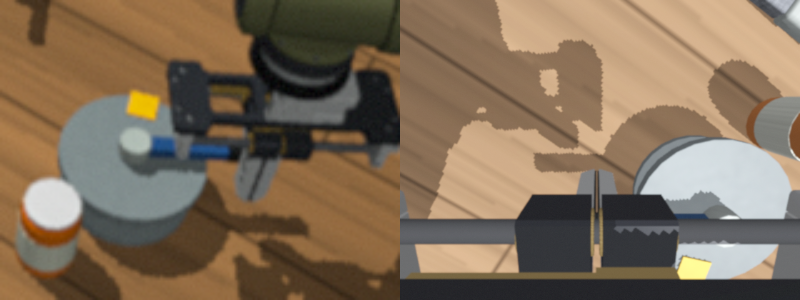

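The fingers stand beside the arm's outer end at (258,175), on the far side from the mark. I'll push about 40° first.

```bash
python3 -m handwheel '[{"fingers":-1,"x":0,"y":0,"z":-0.01,"spin":0},{"fingers":-1,"x":0,"y":0,"z":-0.017,"spin":0},{"fingers":-1,"x":-0.001,"y":0,"z":-0.024,"spin":-4},{"fingers":-1,"x":-0.001,"y":0,"z":-0.031,"spin":-8},{"fingers":-1,"x":-0.001,"y":0,"z":-0.038,"spin":-12},{"fingers":-1,"x":0,"y":0,"z":-0.045,"spin":-16},{"fingers":-1,"x":0.001,"y":0,"z":-0.051,"spin":-20},{"fingers":-1,"x":0.002,"y":0,"z":-0.058,"spin":-24},{"fingers":-1,"x":0.004,"y":0,"z":-0.065,"spin":-28},{"fingers":-1,"x":0.007,"y":0,"z":-0.071,"spin":-32}]'
cat > air.py <<'E'
from h import *
def ax(d): y=np.radians(d);return np.array([np.cos(y),np.sin(y)]),np.array([-np.sin(y),np.cos(y)])
E
python3 - <<'E'
from air import *
X,Z=ax(-56.53);P0=np.array([.5317,.3074])+.007*X-.071*Z;o=get_obs();print(P0,o['ee_pos'],o['eef_rot'],o['force'])
X,Z=ax(-24.53);piv=np.array([.559,.208])
for b in range(36,80,4):
    u,n=ax(123.5+b);D=piv+.098*u-.015*n-P0;print(b,b-32,(D@X).round(4),(D@Z).round(4))
E
```

```text
time_s: 9.65
ee_pos: [0.4765, 0.2622, 0.0737]
eef_rot: [-1.569, -0.001, -0.425]
force: [-0.8, 2.0, 0.3]
grip_width: 0.0005
[0.4763341  0.26240426] [0.4765463  0.26215888 0.07374019] [-1.56878390e+00 -1.30907452e-03 -4.25128311e-01] [-0.75103637  1.98138361  0.34919738]
36 4 -0.001 -0.0071
40 8 -0.0013 -0.014
44 12 -0.0012 -0.0209
48 16 -0.0005 -0.0278
52 20 0.0006 -0.0346
56 24 0.0022 -0.0414
60 28 0.0042 -0.048
64 32 0.0068 -0.0544
68 36 0.0097 -0.0607
72 40 0.0131 -0.0667
76 44 0.0169 -0.0725
```

```bash
python3 -m handwheel '[{"fingers":-1,"x":-0.001,"y":0,"z":-0.007,"spin":-4},{"fingers":-1,"x":-0.001,"y":0,"z":-0.014,"spin":-8},{"fingers":-1,"x":-0.001,"y":0,"z":-0.021,"spin":-12},{"fingers":-1,"x":0,"y":0,"z":-0.028,"spin":-16},{"fingers":-1,"x":0.001,"y":0,"z":-0.035,"spin":-20},{"fingers":-1,"x":0.002,"y":0,"z":-0.041,"spin":-24},{"fingers":-1,"x":0.004,"y":0,"z":-0.048,"spin":-28},{"fingers":-1,"x":0.006,"y":0,"z":-0.052,"spin":-30.5},{"fingers":-1,"x":0.007,"y":0,"z":-0.054,"spin":-32},{"fingers":-1,"x":0.007,"y":0,"z":-0.054,"spin":-32}]'
python3 - <<'E'
from air import *
shot('scene','s7');shot('side','d7');shot('wrist','w7');o=get_obs();print(o['ee_pos'],o['eef_rot'],o['force'])
b=cv2.imread('pics/d7.png')[120:220,190:323];a=cv2.imread('pics/w7.png')
cv2.imwrite('pics/c7.png',np.hstack([cv2.resize(i,(400,300)) for i in(a,b)]))
E
```

```text
time_s: 10.65
ee_pos: [0.4606, 0.2099, 0.0734]
eef_rot: [-1.57, -0.002, 0.13]
force: [0.1, -0.2, -0.7]
grip_width: 0.0007
[0.46054431 0.21003398 0.07296362] [-1.57065602e+00 -1.00216119e-03  1.29596301e-01] [-0.50380574  0.15661216 -0.57416821]
```

View pics/c7.png

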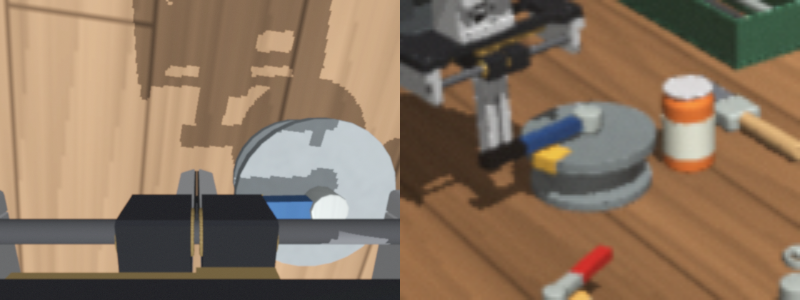

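The arm stands just short of the mark. I'll lift clear and measure it from above as before.

```bash
python3 -m handwheel '[{"fingers":-1,"x":0,"y":0,"z":0.012,"spin":0},{"fingers":-1,"x":0,"y":0,"z":0.025,"spin":0},{"fingers":-1,"x":0,"y":-0.04,"z":0.025,"spin":0},{"fingers":-1,"x":0,"y":-0.08,"z":0.025,"spin":0},{"fingers":-1,"x":0,"y":-0.12,"z":0.025,"spin":0},{"fingers":-1,"x":0,"y":-0.16,"z":0.01,"spin":0},{"fingers":-1,"x":0,"y":-0.2,"z":-0.01,"spin":0},{"fingers":-1,"x":0,"y":-0.21,"z":-0.02,"spin":0},{"fingers":-1,"x":0,"y":-0.21,"z":-0.02,"spin":0},{"fingers":-1,"x":0,"y":-0.21,"z":-0.02,"spin":0}]'
python3 - <<'E'
from gate import *
from air import ax
cams.camera('side');shot('wrist','w8');S=load('w8');print(get_obs()['ee_pos'],pix(S,(.559,.208,.076)))
x,y=map(int,pix(S,(.559,.208,.06)));
gate('w8',(x-130,y-75,x+70,y+65))
cv2.imwrite('pics/c8.png',cv2.resize(cv2.imread('pics/w8.png')[y-75:y+75,x-130:x+70],None,fx=4,fy=4,interpolation=cv2.INTER_CUBIC))
E
```

```text
time_s: 11.8
ee_pos: [0.4625, 0.1907, 0.2811]
eef_rot: [-1.571, 0.002, 0.13]
force: [0.2, 0.1, -0.4]
grip_width: 0.0005
[0.46237691 0.19075973 0.28070805] (np.float64(362.20917995253666), np.float64(190.08033708909358))
dial c [0.5592 0.2076] r 0.0662
yellow c [0.5074 0.1824] dir from dial -154.0893860706737 0.05759259785566041
blue c [0.5122 0.202 ] axis dir -171.33173430787036 from dial -173.16908696046622 perp off of dial c 0.0015 ends -0.0332 0.0338 r 0.0473
black c [0.4574 0.1938] 441 r 0.10274885027947986 dir -172.27443012889063
```

View pics/c8.png

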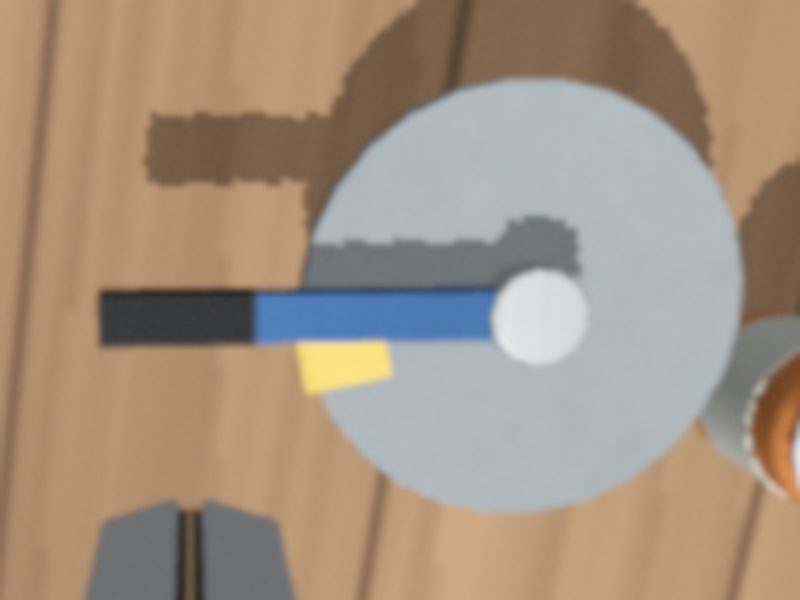

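The arm is at 188.0°, with the mark's edge at crop (302,395)–(392,375). I'll refine the mark's direction from the unoccluded first view.

```bash
python3 - <<'E'
from h import *
c=np.array([.5592,.2077])
for f,box in(('w1',(300,190,340,225)),('scene0',(370,260,405,285)),('side0',(225,160,255,182))):
    S=load(f);h=cv2.cvtColor(S['p'],cv2.COLOR_RGB2HSV).astype(int);m=(h[...,0]>18)&(h[...,0]<33)&(h[...,1]>85)&(h[...,2]>150)
    x0,y0,x1,y1=box;ys,xs=np.nonzero(m[y0:y1,x0:x1]);P=ray(S,np.c_[xs+x0,ys+y0],.058)[:,:2]
    r=cv2.minAreaRect((P*1000).astype(np.float32));q=P.mean(0)-c;print(f,len(P),r,np.degrees(np.arctan2(q[1],q[0]))%360)
    # tangential extent at assumed direction
    for a in(199,200,201):
        n=np.array([-np.sin(np.radians(a)),np.cos(np.radians(a))]);u=np.array([n[1],-n[0]]);t=(P-c)@n;print(a,np.percentile(t,[1,99]).round(4),t.mean().round(4),np.percentile((P-c)@u,[1,99]).round(4))
S=load('w8');L=ray(S,np.array([[302,395],[392,375]])/4+[int(pix(S,(.559,.208,.06))[0])-130,int(pix(S,(.559,.208,.06))[1])-75],.058)[:,:2]-c;print(L,[np.degrees(np.arctan2(q[1],q[0]))%360-np.degrees(np.arcsin(.013/np.hypot(*q))) for q in L],np.degrees(np.arctan2(*(L[0]-L[1])[::-1]))%360)
E
```

```text
w1 474 ((506.30517578125, 189.16293334960938), (27.303442001342773, 28.35024642944336), 19.5948429107666) 199.28730172240515
199 [-0.0126  0.0133] 0.0003 [0.0427 0.0695]
200 [-0.0135  0.0123] -0.0007 [0.0427 0.0695]
201 [-0.0146  0.0113] -0.0017 [0.0426 0.0694]
scene0 124 ((507.83660888671875, 188.30564880371094), (28.843067169189453, 27.378013610839844), 19.728843688964844) 200.6471924055616
199 [-0.012   0.0151] 0.0016 [0.0407 0.0691]
200 [-0.0129  0.014 ] 0.0006 [0.0407 0.0691]
201 [-0.0137  0.0129] -0.0003 [0.0407 0.0691]
side0 72 ((502.31878662109375, 184.9521484375), (46.80838394165039, 30.658952713012695), 36.89067077636719) 202.62420604588314
199 [-0.0135  0.0226] 0.0038 [0.039  0.0805]
200 [-0.0144  0.0213] 0.0027 [0.039  0.0808]
201 [-0.0154  0.0199] 0.0017 [0.039 0.081]
[[-0.06050536 -0.0364572 ]
 [-0.03454724 -0.02674254]] [np.float64(200.46618848220197), np.float64(200.43173307149704)] 200.51804405591812
```

```bash
python3 -m handwheel '[{"fingers":-1,"x":0,"y":0,"z":0.022,"spin":0},{"fingers":-1,"x":0,"y":0,"z":0.045,"spin":0},{"fingers":-1,"x":0,"y":0.02,"z":0.045,"spin":0},{"fingers":-1,"x":0,"y":0.06,"z":0.045,"spin":0},{"fingers":-1,"x":0,"y":0.1,"z":0.045,"spin":0},{"fingers":-1,"x":0,"y":0.14,"z":0.045,"spin":0},{"fingers":-1,"x":0,"y":0.175,"z":0.045,"spin":0},{"fingers":-1,"x":0,"y":0.2,"z":0.045,"spin":0},{"fingers":-1,"x":0,"y":0.21,"z":0.045,"spin":0},{"fingers":-1,"x":0,"y":0.21,"z":0.045,"spin":0}]'
python3 - <<'E'
from air import *
X,Z=ax(-24.53);P=np.array([.47633,.2624])+.007*X-.054*Z;X,Z=ax(7.47);P=P+.025*Z
o=get_obs();print(P,o['ee_pos'],o['eef_rot'],o['force']);c=np.array([.5592,.2077])
for a in(187,189,191,193,195,196,197,198,199,199.5,200):
    u,n=ax(a);D=c+.098*u-.015*n-P;print(a,-(a-187.47),(D@X).round(4),(D@Z).round(4))
E
```

```text
time_s: 12.9
ee_pos: [0.4562, 0.2348, 0.071]
eef_rot: [-1.572, 0.003, 0.131]
force: [0.4, 0.3, 0.7]
grip_width: 0.0006
[0.45702887 0.23515546] [0.45617823 0.23477236 0.07100978] [-1.57162132  0.00304194  0.13079318] [0.38042327 0.303908   0.73917141]
187 0.46999999999999886 -0.0001 -0.0247
189 -1.5300000000000011 -0.0006 -0.0281
191 -3.530000000000001 -0.001 -0.0316
193 -5.530000000000001 -0.0013 -0.035
195 -7.530000000000001 -0.0014 -0.0385
196 -8.530000000000001 -0.0014 -0.0402
197 -9.530000000000001 -0.0014 -0.0419
198 -10.530000000000001 -0.0014 -0.0437
199 -11.530000000000001 -0.0013 -0.0454
199.5 -12.030000000000001 -0.0012 -0.0463
200 -12.530000000000001 -0.0012 -0.0471
```

```bash
python3 -m handwheel '[{"fingers":-1,"x":0,"y":0,"z":-0.012,"spin":0},{"fingers":-1,"x":0,"y":0,"z":-0.022,"spin":0},{"fingers":-1,"x":-0.001,"y":0,"z":-0.028,"spin":-1.5},{"fingers":-1,"x":-0.001,"y":0,"z":-0.0316,"spin":-3.5},{"fingers":-1,"x":-0.001,"y":0,"z":-0.035,"spin":-5.5},{"fingers":-1,"x":-0.001,"y":0,"z":-0.0385,"spin":-7.5},{"fingers":-1,"x":-0.001,"y":0,"z":-0.042,"spin":-9.5},{"fingers":-1,"x":-0.001,"y":0,"z":-0.0445,"spin":-11},{"fingers":-1,"x":-0.001,"y":0,"z":-0.046,"spin":-12},{"fingers":-1,"x":-0.001,"y":0,"z":-0.046,"spin":-12}]'
python3 -m handwheel '[{"fingers":-1,"x":0,"y":0,"z":0.012,"spin":0},{"fingers":-1,"x":0,"y":0,"z":0.025,"spin":0},{"fingers":-1,"x":0,"y":-0.04,"z":0.025,"spin":0},{"fingers":-1,"x":0,"y":-0.08,"z":0.025,"spin":0},{"fingers":-1,"x":0,"y":-0.12,"z":0.025,"spin":0},{"fingers":-1,"x":0,"y":-0.16,"z":0.01,"spin":0},{"fingers":-1,"x":0,"y":-0.2,"z":-0.01,"spin":0},{"fingers":-1,"x":0,"y":-0.21,"z":-0.03,"spin":0},{"fingers":-1,"x":0,"y":-0.21,"z":-0.03,"spin":0},{"fingers":-1,"x":0,"y":-0.21,"z":-0.03,"spin":0}]'
python3 - <<'E'
from gate import *
cams.camera('side');shot('wrist','w9');S=load('w9');print(get_obs()['ee_pos'])
x,y=map(int,pix(S,(.559,.208,.06)));print(x,y)
gate('w9',(x-130,y-75,x+70,min(y+65,235)))
shot('scene','s9')
a=cv2.resize(cv2.imread('pics/w9.png')[y-75:y+75,x-130:x+70],(400,300),interpolation=cv2.INTER_CUBIC);b=cv2.resize(cv2.imread('pics/s9.png'),(400,300))
cv2.imwrite('pics/c9.png',np.hstack([a,b]))
E
```

```text
time_s: 13.9
ee_pos: [0.4624, 0.1885, 0.0732]
eef_rot: [-1.571, -0.001, 0.339]
force: [-0.1, -0.3, 0.2]
grip_width: 0.0004
time_s: 14.9
ee_pos: [0.4716, 0.1615, 0.2818]
eef_rot: [-1.571, 0.001, 0.34]
force: [-0.1, 0.3, -0.2]
grip_width: 0.0005
[0.47140468 0.16164925 0.28128675]
358 179
dial c [0.5592 0.2073] r 0.066
yellow c [0.501  0.1729] dir from dial -149.36300113896073 0.06756258986371165
blue c [0.5147 0.1917] axis dir -158.98148119154277 from dial -160.6377965214815 perp off of dial c 0.0014 ends -0.0331 0.0336 r 0.0471
black c [0.4623 0.1716] 444 r 0.10322386792202991 dir -159.7243728338335
```

View pics/c9.png

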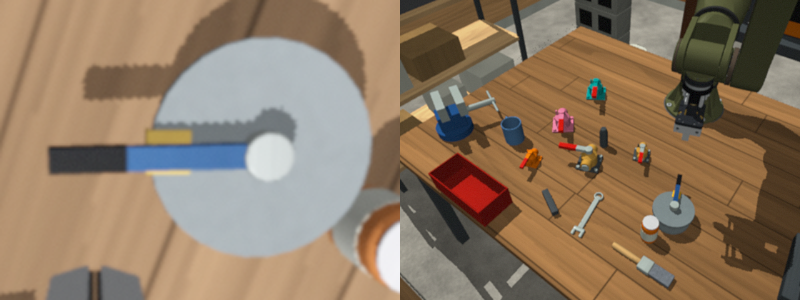

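Yellow shows on both sides of the arm, at (168,136) and (168,172) in the left half. The bands differ in size, partly from parallax, so I'll measure the mark's two outer edges at its own height.

```bash
python3 - <<'E'
from h import *
from air import ax
S=load('w9');p=S['p'];h=cv2.cvtColor(p,cv2.COLOR_RGB2HSV).astype(int);c=np.array([.5592,.2075])
x0,y0=358-130,179-75
m=np.zeros(p.shape[:2],bool);bx=slice(y0+60,y0+92),slice(x0+72,x0+97)
m[bx]=((h[...,0]>17)&(h[...,0]<33)&(h[...,1]>75)&(h[...,2]>110))[bx]
ys,xs=np.nonzero(m);P=ray(S,np.c_[xs,ys],.058)[:,:2];u,n=ax(200);r=(P-c)@u;t=(P-c)@n
k=(r>.046)&(r<.066);print(len(P),k.sum())
for s in(1,-1):
    q=k&(t*s>0);print(s,q.sum(),np.percentile(t[q],[0,5,50,95,100]).round(4))
# arm edges (blue) at top height
b=(h[...,0]>98)&(h[...,0]<125)&(h[...,1]>110)&(h[...,2]>120);M=np.zeros_like(b);M[y0+50:y0+100,x0+50:x0+130]=b[y0+50:y0+100,x0+50:x0+130]
ys,xs=np.nonzero(M);Q=ray(S,np.c_[xs,ys],.076)[:,:2];r=(Q-c)@u;t=(Q-c)@n
for a in(.035,.045,.055,.065,.075):
    q=abs(r-a)<.003;print('arm r',a,np.percentile(t[q],[1,99]).round(4))
hub=ray(S,[[x0+270/2,y0+157/2]],.080)[0];print('hub',hub)
V=S['view'];cam=-V[:3,:3].T@V[:3,3];print('cam side offset',(cam[:2]-c)@n,cam[2])
E
```

```text
186 137
1 16 [0.0119 0.0119 0.012  0.0123 0.0131]
-1 121 [-0.0143 -0.0131 -0.0096 -0.006  -0.0059]
arm r 0.035 [-0.007   0.0056]
arm r 0.045 [-0.0063  0.0055]
arm r 0.055 [-0.006   0.0054]
arm r 0.065 [-0.0061  0.0053]
arm r 0.075 [-0.0062  0.0064]
hub [0.55892299 0.20732339 0.08      ]
cam side offset -0.05471122195177772 0.4413719512546214
```

The mark spans about -13.7 to +12.7 mm and the arm about -6.1 to +5.4 mm, so both are centred at about -0.4 mm and the arm is aligned within half a degree. I'll do a last check of the bystanders, the gas lever and the arm seating, then hand in.

```bash
python3 - <<'E'
from gas import *
gas('s9',(215,190,265,225))
S=load('w9');d=S['d'];V=S['view'];fx,fy,cx,cy=S['k']
for u,v in((300,183),(310,183),(265,184)):
    D=d[v-1:v+2,u-1:u+2].mean();print('arm top z',(V[:3,:3].T@(np.array([(u-cx)/fx*D,(v-cy)/fy*D,D])-V[:3,3]))[2].round(4))
a,b=load('scene0')['p'].astype(int),load('s9')['p'].astype(int);df=abs(a-b).max(2)
for n,(x,y) in dict(punch=(285,190),wrench=(265,298),offcut=(210,283),mug=(157,184),can=(350,320),brush=(345,373)).items():
    print(n,np.percentile(df[y-18:y+18,x-18:x+18],[50,95]))
o=get_obs();print(o['ee_pos'],o['force'],o['time_s'])
workorder.hand_in()
E
```

```text
s9 218 dir -68.5 end [ 0.5823 -0.2548] pivot [ 0.542  -0.1525] dir via hub est -65.2
arm top z 0.0759
arm top z 0.0762
arm top z 0.0764
punch [3. 6.]
wrench [2. 5.]
offcut [2. 5.]
mug [3. 6.]
can [2. 5.]
brush [2. 5.]
[0.47146697 0.16158139 0.28135953] [ 0.40862701 -0.32014615 -0.0754153 ] 15.05
the job is handed in; nothing more can be done
```

I banked the forge in the order asked, with the shut fingertips pushing sideways only, and handed the job in at about 15 s. No verdict was reported.

- **Gas lever:** I pushed the larger brass valve's lever clockwise to its stop. It now lies at -66.5° and the pipe at 23.4°, so it is square across within the measuring error. A last reading from the scene camera gave -65° to -68.5°, which is coarser but agrees.
- **Force at the stop:** The wrist force reached about 70 N when the lever met its stop, under the 120 N limit. It came earlier than I expected because the lever did not start quite in line with the pipe. That push also read 27 N downward on the tool, and I did not find out why.
- **Air arm:** I pushed it counter-clockwise in stages to about 200.1°. The mark measured between 199.3° and 200.6°, apart from one poor oblique side view at 202.6°. Yellow shows on both sides, and the arm is centred on the mark within about 0.5 mm.
- **Seating and surroundings:** The arm's top is at 76 mm, so it is still seated. The punch, wrench, offcut, mug, can and brush look unchanged in the before and after pictures. The hand ended clear at 0.28 m with no contact force.

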